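# Put the touch-up kit back in its trays

## Task

The shelves are painted: put away the two paint tins, the filling knife and the cork sanding block that are lying out on the bench, each in the tray that already holds one of its kind. Stand the tins upright and lay the knife and the block flat, every piece down on the tray's floor and not on top of another. Do not tip the tins over on the way, and leave the pieces that are already in the trays where they are.

Things in the scene. Friction and masses are not known exactly. Their poses are not given: they have to be found in the camera images.
- tall_tin: loose steel paint tin with a pressed-in lid and plain paper label, the tall slim one: 54 diameter, 88 high, 0.17 to 0.33 kg, standing upright on the bench. Origin: centre of its base; z up. Sizes in mm.
- squat_tin: loose steel paint tin of the same make, the low wide one: 62 diameter, 52 high, 0.14 to 0.26 kg, standing upright on the bench. Origin: centre of its base; z up. Sizes in mm.
- knife: loose filling knife (scraper) lying on the bench in front of the trays: handle of reddish-brown wood 95 long, 26 wide, 18 thick; thin steel blade, 48 wide. Origin: centre of the handle's underside; +x runs along the knife to the blade, whose edge is 130 from the origin; z up. Balance point about 18 towards the blade. It lies on its handle, the blade 6 clear of the surface. 0.085 kg. Sizes in mm.
- block: loose cork sanding block lying flat on the bench: 110 (x) x 60 (y) x 38 high, light tan with a thin grey felt line near its sole, 0.06 kg. Origin: centre of its underside; z up. Sizes in mm.
- tray_tins: open plywood tray, one of three alike, 186 (its x) x 250 (its y) x 42 high outside, walls and floor 8 thick: 170 x 234 inside, floor top 8 above the bench. Fixed, turned up to 6 degrees. Origin: centre of its underside; +x away from the robot, +y left. Known by the piece in it: a paint tin. Sizes in mm.
- tray_knives: open plywood tray, one of three alike, 186 (its x) x 250 (its y) x 42 high outside, walls and floor 8 thick: 170 x 234 inside, floor top 8 above the bench. Fixed, turned up to 6 degrees. Origin: centre of its underside; +x away from the robot, +y left. Known by the piece in it: a filling knife. Sizes in mm.
- tray_blocks: open plywood tray, one of three alike, 186 (its x) x 250 (its y) x 42 high outside, walls and floor 8 thick: 170 x 234 inside, floor top 8 above the bench. Fixed, turned up to 6 degrees. Origin: centre of its underside; +x away from the robot, +y left. Known by the piece in it: a sanding block. Sizes in mm.
- stock_tin: paint tin already put away, 58 diameter, 68 high, standing loose in tray_tins near its left far corner (about +27, +74 from the tray's centre). Origin: centre of its base; z up. To be left where it is. Sizes in mm.
- stock_knife: filling knife already put away, lying loose along the length (y) of tray_knives in its far half (about +42 from the tray's centre line), blade to the left: handle of reddish-brown wood 95 long, 26 wide, 18 thick; thin steel blade, 40 wide; edge 130 from the origin. Origin: centre of the handle's underside; +x towards the blade. To be left where it is. Sizes in mm.
- stock_block: cork sanding block already put away, 110 x 60 x 38 high, lying loose across tray_blocks (long side along the tray's x) in its left half (about +62 in y). Origin: centre of its underside. To be left where it is. Sizes in mm.

How it is judged:
At the end, for the whole second after the job is handed in: The tins from the bench in the tin tray, knife in the knife tray, block in the block tray: origin between the walls, underside within 6 mm of the tray floor, upright or flat within 0.15 rad, at rest. The three pieces already there still lie or stand so in their trays, shoved at most 25 mm (x of tall_tin in the frame of tray_tins between -0.085 and 0.085 m and y of tall_tin in the frame of tray_tins between -0.117 and 0.117 m and z of tall_tin in the frame of tray_tins between 0 and 0.014 m and angle between each of tall_tin, squat_tin, knife, block, stock_tin, stock_knife, stock_block's own z axis and vertical below 0.15 rad and linear speed of each of tall_tin, squat_tin, knife, block, stock_tin, stock_knife, stock_block below 0.02 m/s and angular speed of each of tall_tin, squat_tin, knife, block, stock_tin, stock_knife, stock_block below 0.2 rad/s and x of squat_tin in the frame of tray_tins between -0.085 and 0.085 m and y of squat_tin in the frame of tray_tins between -0.117 and 0.117 m and z of squat_tin in the frame of tray_tins between 0 and 0.014 m and x of knife in the frame of tray_knives between -0.085 and 0.085 m and y of knife in the frame of tray_knives between -0.117 and 0.117 m and z of knife in the frame of tray_knives between 0 and 0.014 m and x of block in the frame of tray_blocks between -0.085 and 0.085 m and y of block in the frame of tray_blocks between -0.117 and 0.117 m and z of block in the frame of tray_blocks between 0 and 0.014 m and x of stock_tin in the frame of tray_tins between -0.085 and 0.085 m and y of stock_tin in the frame of tray_tins between -0.117 and 0.117 m and z of stock_tin in the frame of tray_tins between 0 and 0.014 m and x of stock_knife in the frame of tray_knives between -0.085 and 0.085 m and y of stock_knife in the frame of tray_knives between -0.117 and 0.117 m and z of stock_knife in the frame of tray_knives between 0 and 0.014 m and x of stock_block in the frame of tray_blocks between -0.085 and 0.085 m and y of stock_block in the frame of tray_blocks between -0.117 and 0.117 m and z of stock_block in the frame of tray_blocks between 0 and 0.014 m); the robot touches nothing.
It fails at once if the tin that was already in its tray is shoved more than 25 mm or tipped over (distance of stock_tin from where it was at the start of the episode above 0.025 m or angle between stock_tin's own z axis and vertical above 0.4 rad).
It fails at once if the filling knife that was already in its tray is shoved more than 25 mm or tipped over (distance of stock_knife from where it was at the start of the episode above 0.025 m or angle between stock_knife's own z axis and vertical above 0.4 rad).
It fails at once if the sanding block that was already in its tray is shoved more than 25 mm or tipped over (distance of stock_block from where it was at the start of the episode above 0.025 m or angle between stock_block's own z axis and vertical above 0.4 rad).
It fails at once if a paint tin is tipped over or laid on its side (angle between any of tall_tin, squat_tin's own z axis and vertical above 0.8 rad).
It also fails if it takes over 109 s, if anything falls off the work surface, if the arm or the gripper's body presses on something with over 40 N, if the wrist force passes 120 N, or if a joint passes its speed limit or range.

## Robot

A 6-joint arm with a two-finger parallel gripper is mounted at the origin on the work surface. World frame = base frame: x ahead of the robot, y to its left, z up, the work surface at z = 0. Lengths are in m, angles in rad, forces in N, time in s.
With the tool pointing down it reaches from about 0.325 to 0.85 m from the base axis. Payload 4.4 kg.
Tool frame: the origin (TCP) lies on the centre line of the jaws, within the pads' length; the fingertips stand arm.tips_ahead ahead of it and the grasp point (between the pads) lies 8 mm behind it (arm.tips_ahead is the distance from the TCP to the fingertips, in m); z points along the fingers, y is the line along which they close (so a half turn about z gives the same grasp; the last joint's range is limited). The gripper opens to 94 mm and grips with 3 to 60 N. Pads are 16 mm wide; open, the fingers measure 119 mm over their backs; the gripper's body (75 mm by 177 mm) begins 78 mm behind the grasp point.
Start: joints at [-1.276, 0.207, 1.542, -0, 1.393, -0.15], TCP at [0.248, -0.519, 0.216] pointing down, gripper open.
Joint ranges: [-2.73, 2.73], [-0.86, 2.22], [0.23, 2.46], [-1.11, 4.25], [0.08, 2.63], [-2.82, 2.82]. Speed limits (rad/s): [2.79, 2.79, 3.14, 3.14, 3.14, 3.14].

## Interface

Orientations are given as a rotation vector (axis times angle).
In Python, from bench import arm gives the robot as it stands. The module is installed in compiled form; this text tells all that it offers.
- The arm moves only by the shell command python3 -m creep 'ROWS'. ROWS is JSON, a list of rows, each an object of numbers: "x", "y", "z": the shift along the world's x, y, z in cm; "ax", "ay", "az": the turn, a rotation vector about the world's x, y, z in degrees; "gripper": the closure, from 0 (fully open) to 1 (shut). A call has 1 to 10 rows; each row is the pose to reach, as a shift and turn from the pose commanded when the call began; what a row does not reach only later rows make up. A row lasts 1/10 s, in which the tool goes at most 50 mm and 8.59 degrees, less where a joint would pass 70% of its speed; a pose out of reach is approached as far as the arm can. A call with a gripper value outside its range is refused whole. The fingers move at their own pace and stop on an object; the grip force is fixed at half the most. Time passes only in rows, so rows that repeat a pose let the fingers close. It gives the time, the measured TCP pose, the force, the opening and the grip force at its end, in the units of the state.
- arm.read_state(): the state, without advancing time (a new reading comes with each control period).
- arm.capture(name): name is "scene" or "top" or "wrist"; returns a dict with "frame" (480x640x3 uint8, blue, green, red), "range_z" (480x640 float32, m along the optical axis (not along the pixel's ray), 0 where there is no reading), "vertical_fov" (degrees; the focal length in pixels is half the picture's height over the tangent of half this angle, whatever the lens; pixels are square), "cx", "cy" (the principal point, pixels), "k1" (the pictures are not rectified: a ray, as slopes to the right and down, at radius r is drawn at 1 + k1 r^2 times it, then the intrinsics apply), "position" and "rotation" of the camera in the world. Camera axes: x right, y down, z forward; pixel columns grow to the right and rows downward; lengths in m; the calibration is good to about 2 mm. A picture is of the moment at which its call begins.
- arm.close_job(): hands the job in; it is judged then, once.
Trained networks look in the newest picture that a camera, given by its name, has taken for a name from the list of things; names that differ only in an ending like _2 or _b are one class to them, and where a whole thing is asked for, a point or a joint stands for the part that bears it (a point fixed in the world has none). Each returns a list of dicts, best first, with "confidence" (0 to 1); they miss things now and then, are a little off and sometimes report something else, mostly with a low value. They report only what shows in the picture. A call takes as long as a camera call.
- arm.search_frame(camera, target): "xy" ([column, row] in pixels, amid what is visible of it).
The state is a dict: "time_s": time; "q": joint angles; "joint_velocities": joint speeds; "tau": joint torques, N m; "ee_pos": TCP position; "tool_rot": TCP orientation; "wrist_force": force on the tool from outside, world axes, zero at the start; "ft_torque": the same for the moment, N m; "opening": opening from 0.0 (shut) to 1.0 (fully open); "finger_force": force on a finger pad.
Only numpy, scipy, OpenCV 4.12 (cv2) and the standard library are available. Lean on these libraries where they do the work, as an engineer would, in place of code of your own. Each camera call takes 0.05 s, during which the arm holds its last target. There are 200 camera calls.

## Working session

There is one attempt and no reset: what is moved stays moved. The work goes in short steps, Python scripts to look and compute and a shell command to move; the robot and the scene stay as the last step left them, time stands still between calls to the robot, and variables do not carry over. Pictures are saved under pics/ and viewed, at most 14 in all, crops included, and the job is handed in when it is done.

```bash
mkdir -p pics; cat > h.py <<'E'
import numpy as np, cv2, pickle
from bench import arm
def rays(c,uv):
    uv=np.asarray(uv,float).reshape(-1,2); f=240/np.tan(np.radians(c["vertical_fov"])/2)
    d=(uv-[c["cx"],c["cy"]])/f; s=d.copy()
    for _ in range(20): s=d/(1+c["k1"]*(s**2).sum(1,keepdims=True))
    return s
def R(c):
    r=np.asarray(c["rotation"],float); return r if r.shape==(3,3) else cv2.Rodrigues(r)[0]
def cloud(c):
    v,u=np.mgrid[:480,:640]; s=rays(c,np.c_[u.ravel(),v.ravel()]); z=c["range_z"].ravel()
    P=np.c_[s*z[:,None],z]@R(c).T+np.asarray(c["position"]); P[z==0]=np.nan
    return P.reshape(480,640,3)
def tri(c1,p1,c2,p2):
    A=[];b=[]
    for c,p in((c1,p1),(c2,p2)):
        d=R(c)@np.r_[rays(c,p)[0],1]; d/=np.linalg.norm(d); M=np.eye(3)-np.outer(d,d); A.append(M); b.append(M@np.asarray(c["position"]))
    return np.linalg.lstsq(np.vstack(A),np.hstack(b),rcond=None)[0]
E
python3 - <<'E'
from h import *
s=arm.read_state(); print(s, arm.tips_ahead)
C={}
for n in("scene","top"):
    c=C[n]=arm.capture(n); cv2.imwrite(f"pics/{n}0.png",c["frame"]); print(n,c["vertical_fov"],c["k1"],c["cx"],c["cy"],c["position"],c["rotation"])
    P=cloud(c)
    for t in "tall_tin squat_tin knife block stock_tin stock_knife stock_block tray_tins tray_knives tray_blocks".split():
        for r in arm.search_frame(n,t)[:3]:
            u,v=np.int32(np.round(r["xy"])); print(t,r["xy"],round(r["confidence"],2),np.round(P[v,u],3))
pickle.dump(C,open("c0.pkl","wb"))
E
```

```text
{'time_s': 0.0, 'q': array([-1.27550936e+00,  2.07428957e-01,  1.54290034e+00,  5.59822202e-06,
        1.39351327e+00, -1.50494535e-01]), 'joint_velocities': array([-0.00020688, -0.00078985,  0.00024199,  0.00048547, -0.00147359,
        0.00026138]), 'tau': array([-5.55130118e-04, -3.70876586e+01, -2.81418979e+01,  6.97878515e-02,
        3.60289821e-02, -1.77143952e-04]), 'ee_pos': array([ 0.24768765, -0.5180691 ,  0.21531114]), 'tool_rot': array([-3.06168902e+00, -6.93950730e-01,  2.46828306e-04]), 'wrist_force': array([ 0.3997926 , -0.03654497, -0.00794856]), 'ft_torque': array([-2.49472974e-02,  2.10931764e-02,  1.23545146e-05]), 'finger_force': 0.0, 'opening': 0.9982568629851758} 0.011
scene 55.3036868071362 -0.09031784767503934 319.2900275268273 232.61658508494267 [ 1.032534   -0.58616183  0.86257026] [-2.27115484 -0.76270098  0.29988679]
tall_tin [303.0, 197.6] 0.77 [0.469 0.1   0.071]
knife [316.1, 152.9] 0.63 [0.334 0.333 0.018]
block [248.4, 259.7] 0.75 [ 0.479 -0.124  0.039]
stock_tin [404.9, 167.5] 0.73 [0.613 0.38  0.064]
stock_tin [318.3, 155.1] 0.71 [0.345 0.328 0.01
[... 286 characters left out ...]
114144 -0.14265550446562333 321.64751148241453 245.21380973074625 [0.42322051 0.03497158 1.23417768] [-2.13250059  2.17641705 -0.10292309]
tall_tin [288.5, 292.3] 0.8 [0.456 0.128 0.083]
squat_tin [491.8, 326.7] 0.95 [ 0.369 -0.318  0.044]
knife [203.1, 358.2] 0.74 [0.31  0.331 0.004]
knife [492.8, 232.9] 0.67 [ 0.583 -0.341  0.009]
block [392.2, 287.3] 0.73 [ 0.463 -0.099  0.041]
stock_tin [170.0, 227.0] 0.82 [0.603 0.389 0.076]
stock_knife [481.1, 210.6] 0.93 [ 0.633 -0.313  0.019]
stock_block [317.3, 195.4] 0.73 [0.672 0.063 0.048]
tray_tins [207.6, 243.6] 0.66 [0.572 0.319 0.007]
tray_knives [498.0, 234.5] 0.72 [ 0.581 -0.354  0.006]
tray_blocks [349.0, 197.9] 0.92 [ 0.672 -0.01   0.005]
```

View pics/top0.png

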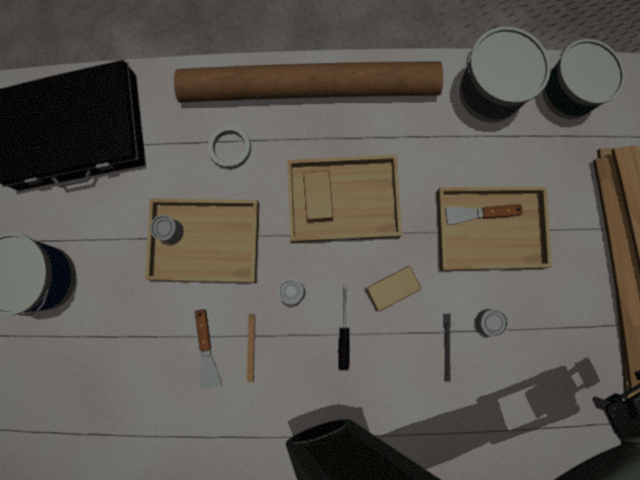

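View pics/scene0.png

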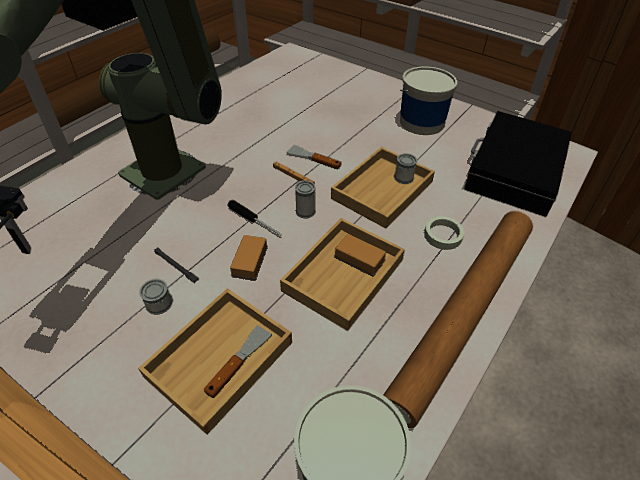

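The top view shows the tin tray left (stock tin at 166,230), the block tray in the middle and the knife tray right. Lying loose are the tall tin (291,292), squat tin (491,322), block (392,288) and knife (handle 203,330, blade toward the robot at 210,375). The scene view agrees. The sticks, screwdriver and chisel are clutter.

```bash
cat > m.py <<'E'
from h import *
def rect(P,cx,cy,r,zl,zh):
    Q=P.reshape(-1,3); Q=Q[~np.isnan(Q[:,0])]
    k=(np.hypot(Q[:,0]-cx,Q[:,1]-cy)<r)&(Q[:,2]>zl)&(Q[:,2]<zh); return Q[k]
def show(n,Q):
    if len(Q)<8: print(n,len(Q)); return
    (c,s,a)=cv2.minAreaRect((Q[:,:2]*1000).astype(np.float32)); (cc,rr)=cv2.minEnclosingCircle((Q[:,:2]*1000).astype(np.float32))
    print(n,len(Q),"rect",np.round(c,1),np.round(s,1),round(a,1),"circ",np.round(cc,1),round(rr,1),"zmed",np.round(np.median(Q[:,2])*1000,1), "zpct",np.round(np.percentile(Q[:,2],[5,95])*1000,1))
E
python3 - <<'E'
from m import *
C=pickle.load(open("c0.pkl","rb"))
for n in C:
    P=cloud(C[n]); print(n)
    show("bench",rect(P,.45,.2,.03,-.02,.02))
    show("tall",rect(P,.46,.118,.06,.075,.1)); show("squat",rect(P,.37,-.322,.06,.04,.07))
    show("block",rect(P,.47,-.11,.09,.03,.05)); show("knifeH",rect(P,.385,.34,.09,.012,.03)); show("knifeB",rect(P,.31,.33,.05,.0035,.012))
    show("stin",rect(P,.605,.39,.06,.065,.09)); show("sblock",rect(P,.672,.055,.07,.041,.06)); show("sknife",rect(P,.635,-.325,.09,.018,.034))
    for t,x,y in(("tins",.58,.31),("blocks",.675,0),("knives",.58,-.35)): show("tray "+t,rect(P,x,y,.175,.037,.046)); show("floor",rect(P,x,y-.02,.03,-.02,.03))
# stereo: centroid of detections / manual top pixels in both views
E
```

```text
scene
bench 187 rect [455.1 204. ] [42.7 57.5] 37.4 circ [450.5 200.6] 28.9 zmed -0.3 zpct [-2.5  3. ]
tall 285 rect [457.3 123.2] [52.2 56.2] 39.6 circ [456.6 122.2] 29.4 zmed 85.2 zpct [78.  89.2]
squat 568 rect [ 378.8 -321.5] [60.2 62.8] 58.4 circ [ 378.6 -321.8] 32.5 zmed 49.6 zpct [42.8 53.7]
block 904 rect [ 461.2 -103.7] [ 60.5 113.3] 26.1 circ [ 461.7 -103.4] 60.9 zmed 37.6 zpct [33.3 40.3]
knifeH 201 rect [361.4 328.5] [120.   30.6] 6.9 circ [361.8 325.4] 61.2 zmed 16.9 zpct [12.9 19.9]
knifeB 138 rect [301.5 314.1] [59.8 92.3] 61.8 circ [308.2 327. ] 48.4 zmed 9.0 zpct [ 4.4 11.4]
stin 233 rect [603.  404.3] [56.8 56.4] 43.6 circ [600.4 405.7] 31.7 zmed 72.4 zpct [67.  76.5]
sblock 881 rect [673.9  77.3] [109.6  94.2] 2.9 circ [673.3  63.8] 61.6 zmed 45.5 zpct [42.5 48.1]
sknife 1005 rect [ 647.9 -323.8] [ 77.1 172. ] 0.8 circ [ 639.2 -322.9] 88.0 zmed 24.9 zpct [18.4 31.1]
tray tins 753 rect [577.2 327.9] [254.6 188.8] 87.9 circ [577.4 329.2] 155.8 zmed 41.0 zpct [37.8 43.7]
floor 233 rect [579.3 289.8] [56.8 58. ] 30.7 circ [579.9 290.1] 29.8 zmed 7.7 zpct [ 4.9 10.3]
tr
[... 1214 characters left out ...]
t [ 651.1 -321.2] [ 71.9 174.3] 6.2 circ [ 643.3 -321.9] 88.8 zmed 23.6 zpct [18.5 29.5]
tray tins 1298 rect [579. 329.] [251.3 186.9] 87.4 circ [578.5 328.2] 154.5 zmed 40.6 zpct [37.7 44.3]
floor 512 rect [580.  289.4] [58.1 58.8] 77.7 circ [579.8 290. ] 29.8 zmed 6.7 zpct [ 2.5 10.5]
tray blocks 2236 rect [668.1   3.2] [188.3 251.4] 1.6 circ [669.2   3.4] 155.7 zmed 42.0 zpct [37.9 45.5]
floor 519 rect [674.7 -19.8] [58.3 58.9] 28.4 circ [675.  -19.9] 30.0 zmed 6.5 zpct [ 2.3 10.6]
tray knives 1340 rect [ 593.  -338.4] [254.1 186.9] 89.9 circ [ 593.2 -339.6] 156.5 zmed 40.7 zpct [37.6 44.2]
floor 508 rect [ 579.9 -370.1] [58.5 57.8] 50.5 circ [ 579.9 -370. ] 30.0 zmed 6.9 zpct [ 2.5 10.9]
```

```bash
python3 -m creep '[{"x":13.1,"y":19.7,"z":-8,"az":64.5},{"x":13.1,"y":19.7,"z":-8,"az":64.5},{"x":13.1,"y":19.7,"z":-8,"az":64.5},{"x":13.1,"y":19.7,"z":-8,"az":64.5},{"x":13.1,"y":19.7,"z":-8,"az":64.5},{"x":13.1,"y":19.7,"z":-8,"az":64.5},{"x":13.1,"y":19.7,"z":-8,"az":64.5},{"x":13.1,"y":19.7,"z":-8,"az":64.5},{"x":13.1,"y":19.7,"z":-8,"az":64.5},{"x":13.1,"y":19.7,"z":-8,"az":64.5}]'
python3 - <<'E'
from m import *
C=pickle.load(open("c0.pkl","rb"))
for n in C:
    c=C[n];P=cloud(c);h=cv2.cvtColor(c["frame"],cv2.COLOR_BGR2HSV)
    near=np.hypot(P[...,0]-.36,P[...,1]-.34)<.13
    for nm,m in(("handle",(h[...,1]>120)&(h[...,0]<18)),("darkblade",(h[...,2]<0))):
        m=m&near&(P[...,1]>.29)&(P[...,2]>-.01)&(P[...,2]<.03); show(n+nm,P[m])
        if m.sum(): print(m.sum(),P[m].mean(0).round(4))
s=arm.read_state();print(s["ee_pos"],s["tool_rot"])
c=arm.capture("wrist");cv2.imwrite("pics/w1.png",c["frame"])
P=cloud(c);show("squat",rect(P,.379,-.322,.06,.04,.07))
c=C["top"];cv2.imwrite("pics/knife.png",cv2.resize(c["frame"][290:400,160:270],(550,550)))
E
```

```text
scenehandle 227 rect [375.7 328.9] [91.4 28.1] 7.0 circ [375.5 330.1] 46.5 zmed 15.7 zpct [ 4.  19.5]
227 [0.3777 0.325  0.014 ]
scenedarkblade 0
tophandle 374 rect [374.6 329.8] [89.9 22.3] 7.8 circ [374.4 330. ] 45.4 zmed 16.0 zpct [11.7 20.5]
374 [0.3741 0.3291 0.016 ]
topdarkblade 0
[ 0.24791251 -0.51879133  0.21644389] [-3.06383312e+00 -6.94532041e-01  4.81374486e-05]
squat 0invalid input
```

View pics/w1.png

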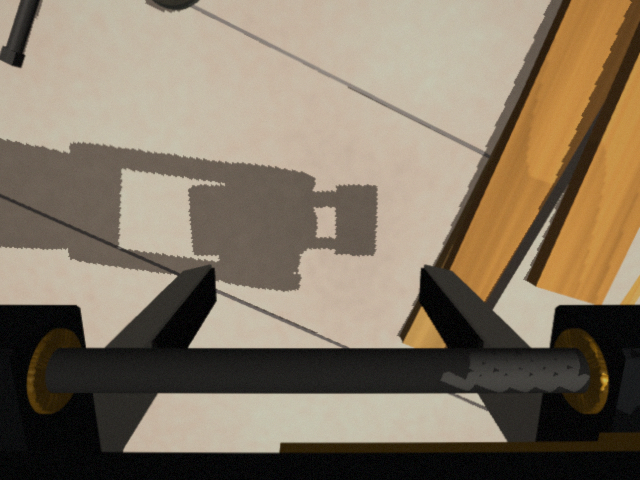

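The wrist view shows only empty bench and the arm's shadow, because the move was refused. I'll give every key in each row.

```bash
python3 -m creep '[{"x":13.1,"y":19.7,"z":-8,"ax":0,"ay":0,"az":64.5,"gripper":0},{"x":13.1,"y":19.7,"z":-8,"ax":0,"ay":0,"az":64.5,"gripper":0},{"x":13.1,"y":19.7,"z":-8,"ax":0,"ay":0,"az":64.5,"gripper":0},{"x":13.1,"y":19.7,"z":-8,"ax":0,"ay":0,"az":64.5,"gripper":0},{"x":13.1,"y":19.7,"z":-8,"ax":0,"ay":0,"az":64.5,"gripper":0},{"x":13.1,"y":19.7,"z":-8,"ax":0,"ay":0,"az":64.5,"gripper":0},{"x":13.1,"y":19.7,"z":-8,"ax":0,"ay":0,"az":64.5,"gripper":0},{"x":13.1,"y":19.7,"z":-8,"ax":0,"ay":0,"az":64.5,"gripper":0},{"x":13.1,"y":19.7,"z":-8,"ax":0,"ay":0,"az":64.5,"gripper":0},{"x":13.1,"y":19.7,"z":-8,"ax":0,"ay":0,"az":64.5,"gripper":0}]'
```

```text
time_s: 2.15
ee_pos: [0.379, -0.3219, 0.1366]
tool_rot: [2.222, 2.22, -0.0]
wrist_force: [-0.2, 1.2, -0.5]
opening: 0.999
finger_force: 0.0
```

```bash
python3 -m creep '[{"x":0,"y":0,"z":-5,"ax":0,"ay":0,"az":0,"gripper":0},{"x":0,"y":0,"z":-9,"ax":0,"ay":0,"az":0,"gripper":0},{"x":0,"y":0,"z":-10.6,"ax":0,"ay":0,"az":0,"gripper":0},{"x":0,"y":0,"z":-10.6,"ax":0,"ay":0,"az":0,"gripper":0},{"x":0,"y":0,"z":-10.6,"ax":0,"ay":0,"az":0,"gripper":1},{"x":0,"y":0,"z":-10.6,"ax":0,"ay":0,"az":0,"gripper":1},{"x":0,"y":0,"z":-10.6,"ax":0,"ay":0,"az":0,"gripper":1},{"x":0,"y":0,"z":-10.6,"ax":0,"ay":0,"az":0,"gripper":1},{"x":0,"y":0,"z":-10.6,"ax":0,"ay":0,"az":0,"gripper":1},{"x":0,"y":0,"z":-10.6,"ax":0,"ay":0,"az":0,"gripper":1}]'
```

```text
time_s: 3.15
ee_pos: [0.3795, -0.3225, 0.0315]
tool_rot: [2.219, 2.221, -0.0]
wrist_force: [-0.7, -0.7, 5.3]
opening: 0.655
finger_force: 30.0
```

```bash
python3 -m creep '[{"x":0,"y":0,"z":3,"ax":0,"ay":0,"az":0,"gripper":1},{"x":0,"y":0,"z":7,"ax":0,"ay":0,"az":0,"gripper":1},{"x":0,"y":0,"z":11,"ax":0,"ay":0,"az":0,"gripper":1},{"x":0,"y":0,"z":15,"ax":0,"ay":0,"az":0,"gripper":1},{"x":0.8,"y":3,"z":15,"ax":0,"ay":0,"az":0,"gripper":1},{"x":2,"y":7,"z":15,"ax":0,"ay":0,"az":0,"gripper":1},{"x":3.3,"y":12,"z":15,"ax":0,"ay":0,"az":0,"gripper":1},{"x":4.5,"y":16.5,"z":15,"ax":0,"ay":0,"az":0,"gripper":1},{"x":6,"y":21,"z":15,"ax":0,"ay":0,"az":0,"gripper":1},{"x":7,"y":25,"z":15,"ax":0,"ay":0,"az":0,"gripper":1}]'
python3 -m creep '[{"x":1.2,"y":4.5,"z":0,"ax":0,"ay":0,"az":0,"gripper":1},{"x":2.5,"y":9,"z":0,"ax":0,"ay":0,"az":0,"gripper":1},{"x":3.8,"y":13.5,"z":0,"ax":0,"ay":0,"az":0,"gripper":1},{"x":5,"y":18,"z":0,"ax":0,"ay":0,"az":0,"gripper":1},{"x":6.3,"y":22.5,"z":0,"ax":0,"ay":0,"az":0,"gripper":1},{"x":7.6,"y":27,"z":0,"ax":0,"ay":0,"az":0,"gripper":1},{"x":8.9,"y":31.5,"z":0,"ax":0,"ay":0,"az":0,"gripper":1},{"x":10,"y":36,"z":0,"ax":0,"ay":0,"az":0,"gripper":1},{"x":11.4,"y":40.4,"z":0,"ax":0,"ay":0,"az":0,"gripper":1},{"x":11.4,"y":40.4,"z":0,"ax":0,"ay":0,"az":0,"gripper":1}]'
```

```text
time_s: 4.15
ee_pos: [0.4487, -0.0694, 0.1799]
tool_rot: [-2.22, -2.222, -0.0]
wrist_force: [0.3, -0.1, -1.4]
opening: 0.657
finger_force: 30.0
time_s: 5.15
ee_pos: [0.5626, 0.3373, 0.1784]
tool_rot: [-2.213, -2.226, -0.0]
wrist_force: [-0.2, -1.3, -1.8]
opening: 0.653
finger_force: 30.0
```

```bash
python3 -m creep '[{"x":0,"y":0,"z":-4,"ax":0,"ay":0,"az":0,"gripper":1},{"x":0,"y":0,"z":-8,"ax":0,"ay":0,"az":0,"gripper":1},{"x":0,"y":0,"z":-11,"ax":0,"ay":0,"az":0,"gripper":1},{"x":0,"y":0,"z":-13,"ax":0,"ay":0,"az":0,"gripper":1},{"x":0,"y":0,"z":-13.5,"ax":0,"ay":0,"az":0,"gripper":1},{"x":0,"y":0,"z":-13.8,"ax":0,"ay":0,"az":0,"gripper":1},{"x":0,"y":0,"z":-14,"ax":0,"ay":0,"az":0,"gripper":1},{"x":0,"y":0,"z":-14.1,"ax":0,"ay":0,"az":0,"gripper":1},{"x":0,"y":0,"z":-14.1,"ax":0,"ay":0,"az":0,"gripper":1}]'
```

```text
time_s: 6.05
ee_pos: [0.5638, 0.3325, 0.0408]
tool_rot: [2.22, 2.222, 0.003]
wrist_force: [-0.5, -0.5, -1.9]
opening: 0.655
finger_force: 30.0
```

```bash
python3 -m creep '[{"x":0,"y":0,"z":-0.1,"ax":0,"ay":0,"az":0,"gripper":0.2},{"x":0,"y":0,"z":-0.1,"ax":0,"ay":0,"az":0,"gripper":0.2},{"x":0,"y":0,"z":-0.1,"ax":0,"ay":0,"az":0,"gripper":0.2},{"x":0,"y":0,"z":-0.1,"ax":0,"ay":0,"az":0,"gripper":0.2},{"x":0,"y":0,"z":4,"ax":0,"ay":0,"az":0,"gripper":0.2},{"x":0,"y":0,"z":8,"ax":0,"ay":0,"az":0,"gripper":0.2},{"x":0,"y":0,"z":12,"ax":0,"ay":0,"az":0,"gripper":0},{"x":-1,"y":-2,"z":14,"ax":0,"ay":0,"az":0,"gripper":0},{"x":-3,"y":-6,"z":14,"ax":0,"ay":0,"az":0,"gripper":0},{"x":-5,"y":-10,"z":14,"ax":0,"ay":0,"az":0,"gripper":0}]'
python3 -m creep '[{"x":-2,"y":-4,"z":0,"ax":0,"ay":0,"az":0,"gripper":0},{"x":-4,"y":-8,"z":0,"ax":0,"ay":0,"az":0,"gripper":0},{"x":-5.6,"y":-10.9,"z":0,"ax":0,"ay":0,"az":0,"gripper":0},{"x":-5.6,"y":-10.9,"z":0,"ax":0,"ay":0,"az":0,"gripper":0},{"x":-5.6,"y":-10.9,"z":0,"ax":0,"ay":0,"az":0,"gripper":0}]'
python3 - <<'E'
from m import *
c=arm.capture("top");P=cloud(c)
show("squat",rect(P,.563,.332,.045,.04,.07));show("stin",rect(P,.605,.405,.045,.065,.09))
c=arm.capture("wrist");P=cloud(c);show("tall",rect(P,.457,.123,.06,.075,.1))
E
```

```text
time_s: 7.05
ee_pos: [0.5133, 0.2318, 0.1811]
tool_rot: [2.217, 2.223, 0.005]
wrist_force: [-0.2, 0.5, -0.3]
opening: 0.999
finger_force: 0.0
time_s: 7.55
ee_pos: [0.4573, 0.1231, 0.18]
tool_rot: [2.222, 2.22, 0.002]
wrist_force: [-0.4, 0.1, 0.7]
opening: 1.004
finger_force: 0.0
squat 647 rect [562.5 332.7] [60.8 62.8] 0.3 circ [562.3 332.9] 32.0 zmed 55.7 zpct [49.3 60.8]
stin 532 rect [603.1 405.8] [58.  57.5] 68.2 circ [604.3 406.2] 30.1 zmed 71.9 zpct [66.8 76.9]
tall 5247 rect [457.4 123.6] [53.9 53.6] 43.2 circ [457.5 123.5] 27.2 zmed 84.9 zpct [82.2 88.3]
```

```bash
python3 -m creep '[{"x":0,"y":0,"z":-4,"ax":0,"ay":0,"az":0,"gripper":0},{"x":0,"y":0,"z":-8,"ax":0,"ay":0,"az":0,"gripper":0},{"x":0,"y":0,"z":-11,"ax":0,"ay":0,"az":0,"gripper":0},{"x":0,"y":0,"z":-12.8,"ax":0,"ay":0,"az":0,"gripper":0},{"x":0,"y":0,"z":-12.8,"ax":0,"ay":0,"az":0,"gripper":0},{"x":0,"y":0,"z":-12.8,"ax":0,"ay":0,"az":0,"gripper":1},{"x":0,"y":0,"z":-12.8,"ax":0,"ay":0,"az":0,"gripper":1},{"x":0,"y":0,"z":-12.8,"ax":0,"ay":0,"az":0,"gripper":1},{"x":0,"y":0,"z":-12.8,"ax":0,"ay":0,"az":0,"gripper":1},{"x":0,"y":0,"z":-12.8,"ax":0,"ay":0,"az":0,"gripper":1}]'
```

```text
time_s: 8.65
ee_pos: [0.4575, 0.1232, 0.0522]
tool_rot: [2.22, 2.221, 0.002]
wrist_force: [0.0, -0.2, -0.7]
opening: 0.61
finger_force: 0.0
```

Still closing; hold a little longer, then lift.

```bash
python3 -m creep '[{"x":0,"y":0,"z":0,"ax":0,"ay":0,"az":0,"gripper":1},{"x":0,"y":0,"z":0,"ax":0,"ay":0,"az":0,"gripper":1},{"x":0,"y":0,"z":0,"ax":0,"ay":0,"az":0,"gripper":1}]'
```

```text
time_s: 8.95
ee_pos: [0.4576, 0.1232, 0.052]
tool_rot: [2.22, 2.222, 0.002]
wrist_force: [-0.2, -0.1, 4.2]
opening: 0.57
finger_force: 30.0
```

```bash
python3 -m creep '[{"x":0,"y":0,"z":3,"ax":0,"ay":0,"az":0,"gripper":1},{"x":0,"y":0,"z":7,"ax":0,"ay":0,"az":0,"gripper":1},{"x":0,"y":0,"z":11,"ax":0,"ay":0,"az":0,"gripper":1},{"x":1,"y":1.3,"z":12,"ax":0,"ay":0,"az":0,"gripper":1},{"x":3.2,"y":4,"z":12,"ax":0,"ay":0,"az":0,"gripper":1},{"x":5.6,"y":7,"z":12,"ax":0,"ay":0,"az":0,"gripper":1},{"x":8,"y":10,"z":12,"ax":0,"ay":0,"az":0,"gripper":1},{"x":10,"y":12.5,"z":12,"ax":0,"ay":0,"az":0,"gripper":1},{"x":10.8,"y":13.5,"z":12,"ax":0,"ay":0,"az":0,"gripper":1},{"x":10.8,"y":13.5,"z":12,"ax":0,"ay":0,"az":0,"gripper":1}]'
python3 -m creep '[{"x":0,"y":0,"z":-3,"ax":0,"ay":0,"az":0,"gripper":1},{"x":0,"y":0,"z":-7,"ax":0,"ay":0,"az":0,"gripper":1},{"x":0,"y":0,"z":-9.5,"ax":0,"ay":0,"az":0,"gripper":1},{"x":0,"y":0,"z":-10.5,"ax":0,"ay":0,"az":0,"gripper":1},{"x":0,"y":0,"z":-10.9,"ax":0,"ay":0,"az":0,"gripper":1},{"x":0,"y":0,"z":-11.1,"ax":0,"ay":0,"az":0,"gripper":1},{"x":0,"y":0,"z":-11.1,"ax":0,"ay":0,"az":0,"gripper":1},{"x":0,"y":0,"z":-11.1,"ax":0,"ay":0,"az":0,"gripper":1}]'
```

```text
time_s: 9.95
ee_pos: [0.5645, 0.2592, 0.1694]
tool_rot: [-2.218, -2.223, 0.004]
wrist_force: [-0.9, 0.2, -4.1]
opening: 0.571
finger_force: 30.0
time_s: 10.75
ee_pos: [0.5662, 0.2585, 0.0622]
tool_rot: [2.22, 2.221, 0.004]
wrist_force: [0.2, -0.5, -3.2]
opening: 0.571
finger_force: 30.0
```

```bash
python3 -m creep '[{"x":0,"y":0,"z":-0.15,"ax":0,"ay":0,"az":0,"gripper":1},{"x":0,"y":0,"z":-0.15,"ax":0,"ay":0,"az":0,"gripper":1},{"x":0,"y":0,"z":-0.15,"ax":0,"ay":0,"az":0,"gripper":0.2},{"x":0,"y":0,"z":-0.15,"ax":0,"ay":0,"az":0,"gripper":0.2},{"x":0,"y":0,"z":-0.15,"ax":0,"ay":0,"az":0,"gripper":0.2},{"x":0,"y":0,"z":-0.15,"ax":0,"ay":0,"az":0,"gripper":0.2},{"x":0,"y":0,"z":4,"ax":0,"ay":0,"az":0,"gripper":0.2},{"x":0,"y":0,"z":8,"ax":0,"ay":0,"az":0,"gripper":0.2},{"x":0,"y":0,"z":12,"ax":0,"ay":0,"az":0,"gripper":0.2},{"x":0,"y":0,"z":12,"ax":0,"ay":0,"az":0,"gripper":0.2}]'
python3 -m creep '[{"x":-20.8,"y":6.9,"z":0,"ax":0,"ay":0,"az":97.5,"gripper":0.4},{"x":-20.8,"y":6.9,"z":0,"ax":0,"ay":0,"az":97.5,"gripper":0.4},{"x":-20.8,"y":6.9,"z":0,"ax":0,"ay":0,"az":97.5,"gripper":0.4},{"x":-20.8,"y":6.9,"z":0,"ax":0,"ay":0,"az":97.5,"gripper":0.4},{"x":-20.8,"y":6.9,"z":0,"ax":0,"ay":0,"az":97.5,"gripper":0.4},{"x":-20.8,"y":6.9,"z":0,"ax":0,"ay":0,"az":97.5,"gripper":0.4},{"x":-20.8,"y":6.9,"z":0,"ax":0,"ay":0,"az":97.5,"gripper":0.4},{"x":-20.8,"y":6.9,"z":0,"ax":0,"ay":0,"az":97.5,"gripper":0.4},{"x":-20.8,"y":6.9,"z":0,"ax":0,"ay":0,"az":97.5,"gripper":0.4},{"x":-20.8,"y":6.9,"z":0,"ax":0,"ay":0,"az":97.5,"gripper":0.4}]'
python3 -m creep '[{"x":0,"y":0,"z":0,"ax":0,"ay":0,"az":0,"gripper":0.4}]'
python3 - <<'E'
from m import *
print(arm.read_state()["tool_rot"])
c=arm.capture("top");P=cloud(c)
show("squat",rect(P,.563,.332,.045,.04,.07));show("tall",rect(P,.565,.258,.045,.08,.12));show("stin",rect(P,.605,.405,.045,.065,.09))
c=arm.capture("wrist");P=cloud(c);cv2.imwrite("pics/w2.png",c["frame"])
h=cv2.cvtColor(c["frame"],cv2.COLOR_BGR2HSV)
m=(h[...,1]>120)&(h[...,0]<18)&(np.hypot(P[...,0]-.36,P[...,1]-.34)<.13)&(P[...,1]>.29)&(P[...,2]<.03)&(P[...,2]>.008)
show("handle",P[m])
E
```

```text
time_s: 11.75
ee_pos: [0.5695, 0.2597, 0.1884]
tool_rot: [2.216, 2.218, 0.02]
wrist_force: [0.8, 0.4, 0.3]
opening: 0.799
finger_force: 0.0
time_s: 12.75
ee_pos: [0.3564, 0.3269, 0.1796]
tool_rot: [-0.1, -3.139, 0.001]
wrist_force: [0.3, -0.7, -0.6]
opening: 0.599
finger_force: 0.0
time_s: 12.85
ee_pos: [0.3564, 0.3269, 0.1797]
tool_rot: [-0.11, -3.139, 0.001]
wrist_force: [0.2, -0.4, -0.4]
opening: 0.597
finger_force: 0.0
[-1.10363734e-01 -3.13852846e+00  1.27423140e-03]
squat 641 rect [563.2 332.5] [61.8 61.5] 44.0 circ [562.2 333.1] 31.9 zmed 55.5 zpct [49.3 60.8]
tall 491 rect [565.2 257.7] [51.7 51.8] 45.8 circ [564.8 258. ] 27.3 zmed 91.8 zpct [86.5 96.9]
stin 534 rect [603.  405.8] [57.7 57.5] 66.3 circ [603.4 406.4] 30.1 zmed 72.0 zpct [67.4 77.3]
handle 3076 rect [373.5 331.8] [92.8 25.4] 7.4 circ [373.3 331.9] 46.9 zmed 17.4 zpct [15.2 18.8]
```

View pics/w2.png

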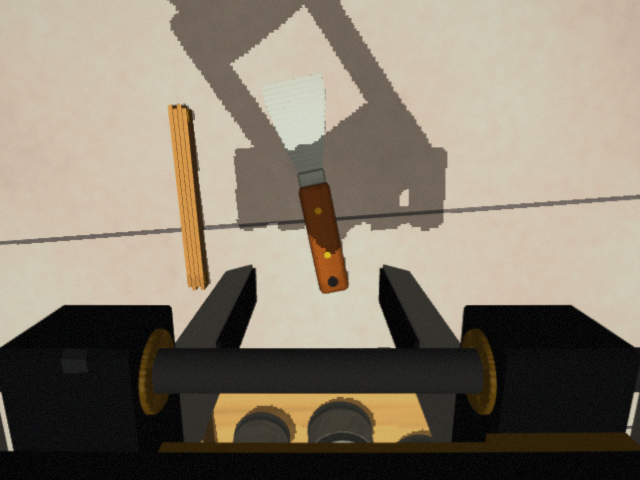

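Wrist view: the knife (handle 325,240, blade up at 300,110) lies between the jaws and the stick at (190,200) is clear of them. The yaw still lacks about 11°, which I'll add while going down.

```bash
python3 -m creep '[{"x":0,"y":0.2,"z":-4,"ax":0,"ay":0,"az":8,"gripper":0.4},{"x":0,"y":0.2,"z":-8,"ax":0,"ay":0,"az":11.5,"gripper":0.4},{"x":0,"y":0.2,"z":-12,"ax":0,"ay":0,"az":11.5,"gripper":0.4},{"x":0,"y":0.2,"z":-15,"ax":0,"ay":0,"az":11.5,"gripper":0.4},{"x":0,"y":0.2,"z":-16.5,"ax":0,"ay":0,"az":11.5,"gripper":0.4},{"x":0,"y":0.2,"z":-16.5,"ax":0,"ay":0,"az":11.5,"gripper":0.4},{"x":0,"y":0.2,"z":-16.5,"ax":0,"ay":0,"az":11.5,"gripper":1},{"x":0,"y":0.2,"z":-16.5,"ax":0,"ay":0,"az":11.5,"gripper":1},{"x":0,"y":0.2,"z":-16.5,"ax":0,"ay":0,"az":11.5,"gripper":1},{"x":0,"y":0.2,"z":-16.5,"ax":0,"ay":0,"az":11.5,"gripper":1}]'
python3 -m creep '[{"x":0,"y":0,"z":0,"ax":0,"ay":0,"az":0,"gripper":1},{"x":0,"y":0,"z":0,"ax":0,"ay":0,"az":0,"gripper":1},{"x":0,"y":0,"z":0,"ax":0,"ay":0,"az":0,"gripper":1}]'
```

```text
time_s: 13.95
ee_pos: [0.3574, 0.3295, 0.0163]
tool_rot: [-0.204, 3.133, 0.001]
wrist_force: [0.5, 0.1, 0.2]
opening: 0.297
finger_force: 0.0
time_s: 14.25
ee_pos: [0.3574, 0.3295, 0.0162]
tool_rot: [-0.205, 3.134, 0.001]
wrist_force: [-0.1, -0.6, 5.8]
opening: 0.273
finger_force: 30.0
```

```bash
python3 -m creep '[{"x":0,"y":0,"z":3,"ax":0,"ay":0,"az":0,"gripper":1},{"x":0,"y":0,"z":7,"ax":0,"ay":0,"az":0,"gripper":1},{"x":0,"y":0,"z":11,"ax":0,"ay":0,"az":0,"gripper":1},{"x":0,"y":-1,"z":15,"ax":0,"ay":0,"az":0,"gripper":1},{"x":1,"y":-4.5,"z":15,"ax":0,"ay":0,"az":-5,"gripper":1},{"x":2,"y":-9,"z":15,"ax":0,"ay":0,"az":-12,"gripper":1},{"x":3.5,"y":-13.5,"z":15,"ax":0,"ay":0,"az":-19,"gripper":1},{"x":5,"y":-18,"z":15,"ax":0,"ay":0,"az":-26,"gripper":1},{"x":6.4,"y":-22.5,"z":15,"ax":0,"ay":0,"az":-33,"gripper":1},{"x":7.4,"y":-27,"z":15,"ax":0,"ay":0,"az":-40,"gripper":1}]'
python3 -m creep '[{"x":1.3,"y":-4.5,"z":0,"ax":0,"ay":0,"az":-6,"gripper":1},{"x":2.6,"y":-9,"z":0,"ax":0,"ay":0,"az":-12,"gripper":1},{"x":3.9,"y":-13.5,"z":0,"ax":0,"ay":0,"az":-18,"gripper":1},{"x":5.2,"y":-18,"z":0,"ax":0,"ay":0,"az":-24,"gripper":1},{"x":6.5,"y":-22.5,"z":0,"ax":0,"ay":0,"az":-30,"gripper":1},{"x":7.8,"y":-27,"z":0,"ax":0,"ay":0,"az":-36,"gripper":1},{"x":9.1,"y":-31.5,"z":0,"ax":0,"ay":0,"az":-43,"gripper":1},{"x":10.4,"y":-36,"z":0,"ax":0,"ay":0,"az":-50,"gripper":1},{"x":11.7,"y":-40,"z":0,"ax":0,"ay":0,"az":-57.4,"gripper":1},{"x":12,"y":-42,"z":0,"ax":0,"ay":0,"az":-57.4,"gripper":1}]'
python3 -m creep '[{"x":0,"y":-0.15,"z":-3,"ax":0,"ay":0,"az":0,"gripper":1},{"x":0,"y":-0.15,"z":-5,"ax":0,"ay":0,"az":0,"gripper":1},{"x":0,"y":-0.15,"z":-5,"ax":0,"ay":0,"az":0,"gripper":1}]'
```

```text
time_s: 15.25
ee_pos: [0.431, 0.0573, 0.1652]
tool_rot: [0.887, 3.014, 0.0]
wrist_force: [0.9, -0.1, -1.0]
opening: 0.271
finger_force: 30.0
time_s: 16.25
ee_pos: [0.5511, -0.3643, 0.1643]
tool_rot: [2.225, 2.218, -0.001]
wrist_force: [0.5, 0.3, -1.1]
opening: 0.275
finger_force: 30.0
time_s: 16.55
ee_pos: [0.5479, -0.3602, 0.1102]
tool_rot: [-2.214, -2.215, 0.001]
wrist_force: [-0.4, 0.4, -1.4]
opening: 0.271
finger_force: 30.0
```

```bash
python3 - <<'E'
from m import *
for n in("wrist","scene"):
    c=arm.capture(n);cv2.imwrite(f"pics/{n}3.png",c["frame"])
E
```

```text
(no output)
```

View pics/wrist3.png

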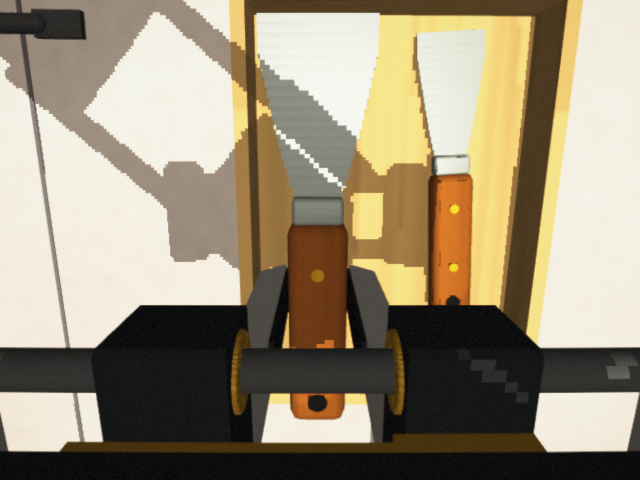

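The wrist view shows the knife held straight (handle 318,320, blade up), clear of the stock knife (450,240) and parallel to it, inside the walls.

```bash
python3 -m creep '[{"x":0.1,"y":0,"z":-3,"ax":0,"ay":0,"az":0,"gripper":1},{"x":0.1,"y":0,"z":-6,"ax":0,"ay":0,"az":0,"gripper":1},{"x":0.1,"y":0,"z":-8,"ax":0,"ay":0,"az":0,"gripper":1},{"x":0.1,"y":0,"z":-8.6,"ax":0,"ay":0,"az":0,"gripper":1},{"x":0.1,"y":0,"z":-8.8,"ax":0,"ay":0,"az":0,"gripper":1},{"x":0.1,"y":0,"z":-8.8,"ax":0,"ay":0,"az":0,"gripper":1},{"x":0.1,"y":0,"z":-8.8,"ax":0,"ay":0,"az":0,"gripper":1}]'
```

```text
time_s: 17.35
ee_pos: [0.5532, -0.3633, 0.0296]
tool_rot: [2.217, 2.221, 0.0]
wrist_force: [-0.5, -0.8, -0.7]
opening: 0.273
finger_force: 30.0
```

```bash
python3 -m creep '[{"x":0,"y":0,"z":-0.3,"ax":0,"ay":0,"az":0,"gripper":1},{"x":0,"y":0,"z":-0.5,"ax":0,"ay":0,"az":0,"gripper":1},{"x":0,"y":0,"z":-0.5,"ax":0,"ay":0,"az":0,"gripper":1},{"x":0,"y":0,"z":-0.5,"ax":0,"ay":0,"az":0,"gripper":0.55},{"x":0,"y":0,"z":-0.5,"ax":0,"ay":0,"az":0,"gripper":0.55},{"x":0,"y":0,"z":-0.5,"ax":0,"ay":0,"az":0,"gripper":0.55},{"x":0,"y":0,"z":-0.5,"ax":0,"ay":0,"az":0,"gripper":0.55},{"x":0,"y":0,"z":3,"ax":0,"ay":0,"az":0,"gripper":0.55},{"x":0,"y":0,"z":7,"ax":0,"ay":0,"az":0,"gripper":0.55},{"x":0,"y":0,"z":10,"ax":0,"ay":0,"az":0,"gripper":0.55}]'
python3 - <<'E'
from m import *
c=arm.capture("wrist");P=cloud(c);cv2.imwrite("pics/w4.png",c["frame"])
h=cv2.cvtColor(c["frame"],cv2.COLOR_BGR2HSV)
m=(h[...,0]<14)&(h[...,1]>120)&(P[...,0]>.52)&(P[...,0]<.6)&(P[...,2]>.015)&(P[...,2]<.04); show("handle",P[m])
E
```

```text
time_s: 18.35
ee_pos: [0.5524, -0.3627, 0.1295]
tool_rot: [2.219, 2.222, 0.0]
wrist_force: [-0.2, -0.1, 0.5]
opening: 0.448
finger_force: 0.0
handle 3818 rect [ 551.7 -378.7] [92.7 25.4] 89.7 circ [ 551.6 -378.7] 47.1 zmed 25.4 zpct [23.2 26.6]
```

View pics/w4.png

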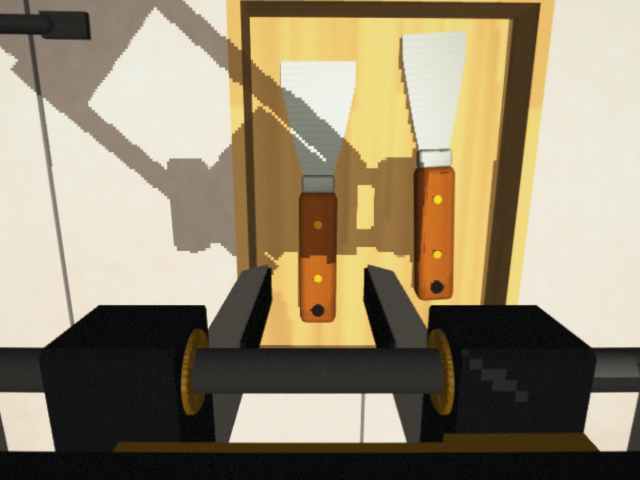

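The knife lies flat beside the stock knife (handle 318,255), with its top at 25 mm as it should be. Next, the block.

```bash
python3 -m creep '[{"x":-1.6,"y":4.5,"z":1,"ax":0,"ay":0,"az":5,"gripper":0},{"x":-9.1,"y":25.9,"z":1,"ax":0,"ay":0,"az":26,"gripper":0},{"x":-9.1,"y":25.9,"z":1,"ax":0,"ay":0,"az":26,"gripper":0},{"x":-9.1,"y":25.9,"z":1,"ax":0,"ay":0,"az":26,"gripper":0},{"x":-9.1,"y":25.9,"z":1,"ax":0,"ay":0,"az":26,"gripper":0},{"x":-9.1,"y":25.9,"z":1,"ax":0,"ay":0,"az":26,"gripper":0},{"x":-9.1,"y":25.9,"z":1,"ax":0,"ay":0,"az":26,"gripper":0},{"x":-9.1,"y":25.9,"z":1,"ax":0,"ay":0,"az":26,"gripper":0},{"x":-9.1,"y":25.9,"z":1,"ax":0,"ay":0,"az":26,"gripper":0}]'
python3 - <<'E'
from m import *
c=arm.capture("wrist");P=cloud(c);show("block",rect(P,.461,-.1035,.08,.03,.05))
E
```

```text
time_s: 19.3
ee_pos: [0.4617, -0.1045, 0.1377]
tool_rot: [1.663, 2.664, -0.0]
wrist_force: [0.6, -0.1, -0.1]
opening: 1.001
finger_force: 0.0
block 13912 rect [ 460.6 -101.7] [ 60.3 108.9] 26.0 circ [ 460.8 -102.1] 60.6 zmed 37.6 zpct [36.1 38.8]
```

```bash
python3 -m creep '[{"x":-0.1,"y":0.2,"z":-4,"ax":0,"ay":0,"az":0,"gripper":0},{"x":-0.1,"y":0.2,"z":-8,"ax":0,"ay":0,"az":0,"gripper":0},{"x":-0.1,"y":0.2,"z":-11,"ax":0,"ay":0,"az":0,"gripper":0},{"x":-0.1,"y":0.2,"z":-11.8,"ax":0,"ay":0,"az":0,"gripper":0},{"x":-0.1,"y":0.2,"z":-11.8,"ax":0,"ay":0,"az":0,"gripper":1},{"x":-0.1,"y":0.2,"z":-11.8,"ax":0,"ay":0,"az":0,"gripper":1},{"x":-0.1,"y":0.2,"z":-11.8,"ax":0,"ay":0,"az":0,"gripper":1},{"x":-0.1,"y":0.2,"z":-11.8,"ax":0,"ay":0,"az":0,"gripper":1},{"x":-0.1,"y":0.2,"z":-11.8,"ax":0,"ay":0,"az":0,"gripper":1},{"x":-0.1,"y":0.2,"z":-11.8,"ax":0,"ay":0,"az":0,"gripper":1}]'
python3 -m creep '[{"x":0,"y":0,"z":0,"ax":0,"ay":0,"az":0,"gripper":1},{"x":0,"y":0,"z":0,"ax":0,"ay":0,"az":0,"gripper":1}]'
```

```text
time_s: 20.35
ee_pos: [0.461, -0.1018, 0.0207]
tool_rot: [1.661, 2.663, 0.001]
wrist_force: [-0.2, -0.9, 5.9]
opening: 0.637
finger_force: 30.0
time_s: 20.55
ee_pos: [0.461, -0.1017, 0.0207]
tool_rot: [1.661, 2.664, 0.001]
wrist_force: [-0.6, 1.0, 6.4]
opening: 0.639
finger_force: 30.0
```

```bash
python3 -m creep '[{"x":0,"y":0,"z":3,"ax":0,"ay":0,"az":0,"gripper":1},{"x":0,"y":0,"z":7,"ax":0,"ay":0,"az":0,"gripper":1},{"x":0,"y":0,"z":11,"ax":0,"ay":0,"az":6,"gripper":1},{"x":2,"y":0.5,"z":12,"ax":0,"ay":0,"az":14,"gripper":1},{"x":5,"y":1.2,"z":12,"ax":0,"ay":0,"az":22,"gripper":1},{"x":8,"y":2,"z":12,"ax":0,"ay":0,"az":30,"gripper":1},{"x":11,"y":2.8,"z":12,"ax":0,"ay":0,"az":38,"gripper":1},{"x":14,"y":3.5,"z":12,"ax":0,"ay":0,"az":46,"gripper":1},{"x":17,"y":4.3,"z":12,"ax":0,"ay":0,"az":54,"gripper":1},{"x":19.5,"y":5,"z":12,"ax":0,"ay":0,"az":60,"gripper":1}]'
python3 -m creep '[{"x":1.3,"y":0.3,"z":0,"ax":0,"ay":0,"az":5.5,"gripper":1},{"x":1.3,"y":0.3,"z":-3,"ax":0,"ay":0,"az":5.5,"gripper":1},{"x":1.3,"y":0.3,"z":-3,"ax":0,"ay":0,"az":5.5,"gripper":1},{"x":1.3,"y":0.3,"z":-3,"ax":0,"ay":0,"az":5.5,"gripper":1}]'
```

```text
time_s: 21.55
ee_pos: [0.6559, -0.0506, 0.1388]
tool_rot: [-0.099, -3.139, -0.0]
wrist_force: [-0.0, -0.2, -0.5]
opening: 0.636
finger_force: 30.0
time_s: 21.95
ee_pos: [0.6664, -0.0479, 0.108]
tool_rot: [0.043, -3.137, -0.001]
wrist_force: [0.1, -0.9, -0.0]
opening: 0.637
finger_force: 30.0
```

```bash
python3 - <<'E'
from m import *
c=arm.capture("wrist");cv2.imwrite("pics/w5.png",c["frame"]);print(arm.read_state()["ee_pos"])
E
```

```text
[ 0.66738026 -0.04827984  0.10939506]
```

View pics/w5.png

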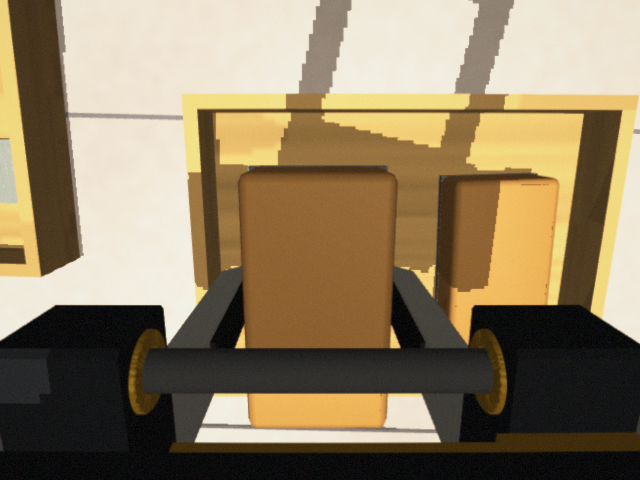

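The block (318,300) hangs aligned with the tray and clear of the stock block (497,250) and the walls.

```bash
python3 -m creep '[{"x":0.1,"y":0,"z":-3,"ax":0,"ay":0,"az":0,"gripper":1},{"x":0.1,"y":0,"z":-6,"ax":0,"ay":0,"az":0,"gripper":1},{"x":0.1,"y":0,"z":-7.5,"ax":0,"ay":0,"az":0,"gripper":1},{"x":0.1,"y":0,"z":-7.9,"ax":0,"ay":0,"az":0,"gripper":1},{"x":0.1,"y":0,"z":-7.9,"ax":0,"ay":0,"az":0,"gripper":1},{"x":0.1,"y":0,"z":-7.9,"ax":0,"ay":0,"az":0,"gripper":1}]'
```

```text
time_s: 22.6
ee_pos: [0.6704, -0.0487, 0.0324]
tool_rot: [-0.043, 3.138, -0.001]
wrist_force: [-0.4, 0.2, -1.4]
opening: 0.636
finger_force: 30.0
```

```bash
python3 -m creep '[{"x":0,"y":0,"z":-0.2,"ax":0,"ay":0,"az":0,"gripper":1},{"x":0,"y":0,"z":-0.3,"ax":0,"ay":0,"az":0,"gripper":1},{"x":0,"y":0,"z":-0.3,"ax":0,"ay":0,"az":0,"gripper":0.2},{"x":0,"y":0,"z":-0.3,"ax":0,"ay":0,"az":0,"gripper":0.2},{"x":0,"y":0,"z":-0.3,"ax":0,"ay":0,"az":0,"gripper":0.2},{"x":0,"y":0,"z":-0.3,"ax":0,"ay":0,"az":0,"gripper":0.2},{"x":0,"y":0,"z":3,"ax":0,"ay":0,"az":0,"gripper":0.2},{"x":0,"y":0,"z":7,"ax":0,"ay":0,"az":0,"gripper":0.2},{"x":0,"y":0,"z":11,"ax":0,"ay":0,"az":0,"gripper":0.2},{"x":0,"y":0,"z":15,"ax":0,"ay":0,"az":0,"gripper":0.2}]'
python3 -m creep '[{"x":-10,"y":0,"z":10,"ax":0,"ay":0,"az":0,"gripper":0.2},{"x":-20,"y":0,"z":10,"ax":0,"ay":0,"az":0,"gripper":0.2},{"x":-20,"y":0,"z":10,"ax":0,"ay":0,"az":0,"gripper":0.2},{"x":-20,"y":0,"z":10,"ax":0,"ay":0,"az":0,"gripper":0.2},{"x":-20,"y":0,"z":10,"ax":0,"ay":0,"az":0,"gripper":0.2},{"x":-20,"y":0,"z":10,"ax":0,"ay":0,"az":0,"gripper":0.2},{"x":-20,"y":0,"z":10,"ax":0,"ay":0,"az":0,"gripper":0.2}]'
python3 - <<'E'
from m import *
c=arm.capture("top");cv2.imwrite("pics/top9.png",c["frame"]);c=arm.capture("scene");cv2.imwrite("pics/scene9.png",c["frame"]);P=cloud(c)
show("squat",rect(P,.563,.332,.045,.04,.07));show("tall",rect(P,.565,.258,.045,.08,.12));show("stin",rect(P,.605,.405,.045,.065,.09))
show("block",rect(P,.67,-.049,.06,.043,.06));show("knife",rect(P,.552,-.379,.05,.02,.04))
E
```

```text
time_s: 23.6
ee_pos: [0.6686, -0.0482, 0.1817]
tool_rot: [0.044, -3.141, -0.0]
wrist_force: [0.5, 0.8, 0.6]
opening: 0.799
finger_force: 0.0
time_s: 24.3
ee_pos: [0.4694, -0.0484, 0.2809]
tool_rot: [-0.043, 3.139, -0.001]
wrist_force: [-0.3, -0.9, 0.1]
opening: 0.799
finger_force: 0.0
squat 257 rect [566.7 337.9] [48.3 65. ] 58.2 circ [563.2 334. ] 33.4 zmed 56.4 zpct [44.6 60.8]
tall 287 rect [565.4 258. ] [53.7 53.6] 73.6 circ [564.7 257.9] 30.2 zmed 92.9 zpct [82.4 97.1]
stin 234 rect [602.  406.1] [54.8 62.8] 30.4 circ [602.3 406.2] 33.4 zmed 71.8 zpct [67.  76.6]
block 930 rect [670.6 -49.7] [109.  60.] 1.0 circ [670.3 -48.3] 59.1 zmed 45.7 zpct [43.5 48.2]
knife 658 rect [ 535.5 -378.4] [61.6 97.8] 0.6 circ [ 551.1 -378.5] 49.3 zmed 25.6 zpct [21.  34.5]
```

View pics/scene9.png

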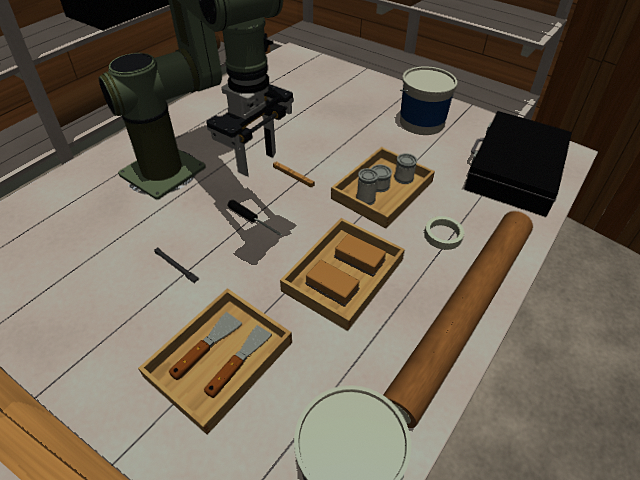

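Every piece is in its tray: tins upright (368,185 and 382,178), block (332,282) and knife (205,345) flat, stock pieces where they were, and the arm clear.

```bash
python3 -c "
from bench import arm
print(arm.close_job())"
```

```text
the job is handed in; nothing more can be done
None
```

I handed the job in at about 24 s of the 109 s allowed: in the last pictures both tins, the knife and the block are in their matching trays, down on the floor, and the stock pieces have not visibly moved; the hand-in gave no verdict.

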